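# Uncap the lens and open its iris to the stop

## Task

Get the upturned camera ready: lift the cap off its lens and lay it flat, bar up, in the empty shallow tray, then turn the slim iris ring anticlockwise (seen from above) until it comes up against its stop, and let go. Feel for the stop and do not force it, or the whole lens twists in the camera; keep the fingers off the fixed rings just above and below the iris ring, and leave everything else on the desk as it is.

Things in the scene. Friction and masses are not known exactly. Their poses are not given: they have to be found in the camera images.
- camera: Black box camera, 92 x 92 x 44 mm, bolted lens-up on a steel plate 150 x 130 x 8 mm that is fixed to the desk. Origin on the lens axis at desk height, z up. A lens stands on it: steel mount ring (diameter 70, from 52 to 56 mm above the desk), then the fixed rear ring, the iris ring, the fixed front ring, all on the same vertical axis.
- lens (a joint): Angle of the whole lens in the camera's mount, rad, positive anticlockwise from above, 0 at the start. The mount holds by friction and begins to slip at a torque of 0.6 N m about the lens axis; it does not come back by itself.
- iris_mid (a point): Centre of the iris ring (on the lens axis, at half its height, 88 mm above the desk). The ring is ribbed bare aluminium, 54 mm in diameter and 14 mm tall (81 to 95 mm above the desk); it may be gripped across any diameter, and drags with a steady friction of about 0.15 N m, staying where it is left. It starts somewhere within its travel: its hard stop comes 0.75 to 1.35 rad anticlockwise of the start (different each time), is not measured or marked, and must be found by feel.
- rear_ring (a point): Centre of the flat top of the fixed black ribbed ring below the iris ring, 58 mm in diameter, 22 mm tall, its flat top 78 mm above the desk (3 mm below the iris ring).
- front_ring (a point): Centre of the top (116 mm above the desk) of the fixed smooth black front ring above the iris ring, 45 mm in diameter, 19 mm tall, from 97 to 116 mm above the desk (2 mm above the iris ring); the glass is in its top.
- cap: Black lens cap sitting loosely over the front ring (2 mm play all round), 55 mm in diameter; skirt and disc 12 mm tall, 8 mm deep inside; on top a grip bar 34 mm long (along the cap's x), 10 mm thick (along its y) and 16 mm tall. Origin at the centre of the skirt's lower edge, z up; the bar spans 12 to 28 mm above the origin. About 40 g. On the lens the origin is 108 mm above the desk; in the tray 4 mm.
- tray: Empty shallow grey plastic tray, open on top, 120 x 120 mm outside, 22 mm tall, walls 4 mm, fixed to the desk. Origin at the centre of its underside, x and y along its sides.
- dock: Flat black card-reader block with three slots in its top, 100 x 110 x 22 mm, fixed, not needed. Origin at the centre of its underside.
- mouse: Grey computer mouse, 100 x 58 x 32 mm, not needed. Origin under its centre.
- stick: Black memory stick, 45 x 19 x 9 mm with a steel plug, not needed. Origin under its centre.
- spare_lens: Spare black lens standing on the desk, 62 mm in diameter, 58 mm tall, not needed. Origin under its centre.
- battery: Black camera battery, 70 x 42 x 36 mm, not needed. Origin under its centre.
- card_case: Grey memory-card case, 85 x 60 x 14 mm, not needed. Origin under its centre.
- driver: Small screwdriver, 150 mm, lying on the desk, red handle, not needed. Origin under its middle.
Things that resemble listed ones, but are neither listed nor needed, are in the scene too. What is shaped like the cap but blue or pink is not meant.

How it is judged (in metres and radians):
On the way, in this order (a step that is already met when the one before it is completed fails the run):
1. the cap lies in the tray, let go (x of cap in the frame of tray between -0.04 and 0.04 m and y of cap in the frame of tray between -0.04 and 0.04 m and height (world z) of cap below 0.012 m and angle between cap's own z axis and vertical below 0.15 rad and contact force between the fingers and cap below 0.05 N), for 0.2 s.
2. the iris ring is against its stop (value of joint iris above 1.79 rad), for 0.2 s.
At the end, for the whole second after the job is handed in: The cap lies flat (within 0.15 rad), bar up and at rest on the tray's floor, and the iris ring is within 0.04 rad of its anticlockwise stop; both are let go (x of cap in the frame of tray between -0.04 and 0.04 m and y of cap in the frame of tray between -0.04 and 0.04 m and height (world z) of cap below 0.012 m and angle between cap's own z axis and vertical below 0.15 rad and linear speed of cap below 0.02 m/s and value of joint iris above 1.79 rad); the robot touches nothing.
It fails at once if the lens is twisted in its mount by more than 0.05 rad (value of joint lens above 0.05 rad or value of joint lens below -0.05 rad).
It fails at once if the fingers press on the rear ring with more than 2 N (contact force between the arm and lens_c0 above 2 N).
It fails at once if the fingers press on the front ring with more than 2 N (contact force between the arm and lens_c2 above 2 N).
It fails at once if a bystander is moved by more than 20 mm (distance of any of mouse, stick, spare_lens, battery, card_case, driver from where it was at the start of the episode above 0.02 m).
It also fails if it takes over 67 s, if anything falls off the work surface, if the arm or the gripper's body presses on something with over 40 N, if the wrist force passes 120 N, or if a joint passes its speed limit or range.

## Robot

A 6-joint arm with a two-finger parallel gripper is mounted at the origin on the work surface. World frame = base frame: x ahead of the robot, y to its left, z up, the work surface at z = 0. Lengths are in mm, angles in rad, forces in N, time in s.
With the tool pointing down it reaches from about 425 to 1125 mm from the base axis. Payload 14.9 kg.
Tool frame: the origin (TCP) lies at the centre of the arm's flange, where the gripper is bolted on; the fingertips stand 191 mm ahead of it and the grasp point (between the pads) lies 172 mm ahead of it; x points along the fingers, y is the direction in which the jaws open and shut, and the axes are right-handed (so a half turn about x gives the same grasp; the last joint's range is limited). The gripper opens to 91 mm and grips with 3 to 60 N. Pads are 32 mm wide; open, the fingers measure 118 mm over their backs; the gripper's body (76 mm by 178 mm) begins 60 mm behind the grasp point.
Start: joints at [1.068, 0.379, 1.734, -0, 1.028, -0.033], TCP at [316.905, 624.172, 404.732] pointing down, gripper open.
Joint ranges: [-2.77, 2.77], [-0.74, 2.19], [0, 2.66], [-1.06, 4.2], [0.31, 2.87], [-3.08, 3.08]. Speed limits (rad/s): [1.89, 1.89, 2.39, 3.14, 3.14, 3.14].

## Interface

Orientations are given as a unit quaternion [x, y, z, w].
In Python, from plant import readout, eyes, robot gives the robot as it stands.
- The arm moves only by the shell command python3 -m inch 'ROWS'. ROWS is JSON, a list that holds one entry, the list of rows, each a list of 5 numbers: the shift along the world's x, y, z in m, then the turn about the world's z in degrees, then the opening, from -1 (shut) to 1 (fully open). A call has 1 to 10 rows; each row is the pose to reach, as a shift and turn from the pose measured when the call began; what a row does not reach only later rows make up. A row lasts 1/8 s, in which the tool goes at most 62.5 mm and 10.7 degrees, less where a joint would pass 70% of its speed; a pose out of reach is approached as far as the arm can. A call with a gripper value outside its range is refused whole. The fingers move at their own pace and stop on an object; the grip force is fixed at half the most. Time passes only in rows, so rows that repeat a pose let the fingers close. It gives the time, the measured TCP pose, the force and the opening at its end, in the units of the state.
- readout.get_state(): the state, without advancing time (a new reading comes with each control period).
- eyes.read_camera(name): name is "scene" or "side" or "wrist"; returns a dict with "frame" (384x512x3 uint8, red, green, blue), "fovy" (degrees; the focal length in pixels is half the picture's height over the tangent of half this angle, whatever the lens; pixels are square), "cx", "cy" (the principal point, pixels), "extrinsics" (4x4, takes a point from camera to world coordinates); the wrist camera has in their place "tool_from_camera" (4x4, takes a point from camera to tool coordinates, whose origin is the TCP and whose axes are the tool frame's). Camera axes: x right, y down, z forward; pixel columns grow to the right and rows downward; lengths in mm; the calibration is good to about 2 mm. A picture is of the moment at which its call begins: read the wrist's pose just before it. There is no depth.
- robot.finish_job(): hands the job in, once; it reports no verdict.
The state is a dict: "time_s": time; "joint_positions": joint angles; "dq": joint speeds; "tau": joint torques, N m; "eef_pos": TCP position; "tcp_rot": TCP orientation; "wrist_force": force on the tool from outside, world axes, zero at the start; "wrist_torque": the same for the moment, N m; "finger_gap": finger opening in mm.
Only numpy, scipy, OpenCV 4.12 (cv2) and the standard library are available. Lean on these libraries where they do the work, as an engineer would, in place of code of your own. Each camera call takes 0.05 s, during which the arm holds its last target. There are 200 camera calls.

## Working session

There is one attempt and no reset: what is moved stays moved. The work goes in short steps, Python scripts to look and compute and a shell command to move; the robot and the scene stay as the last step left them, time stands still between calls to the robot, and variables do not carry over. Pictures are saved under pics/ and viewed, about 8 in all and at most 12, crops included, and the job is handed in when it is done.

```bash
mkdir -p pics; ls
cat > h.py <<'E'
import numpy as np,cv2
from plant import readout,eyes,robot
from scipy.spatial.transform import Rotation as R
def cam(name):
    s=readout.get_state(); c=eyes.read_camera(name); f=c["frame"]
    F=f.shape[0]/2/np.tan(np.radians(c["fovy"])/2)
    if "extrinsics" in c: T=np.array(c["extrinsics"])
    else:
        W=np.eye(4);W[:3,:3]=R.from_quat(s["tcp_rot"]).as_matrix();W[:3,3]=s["eef_pos"]
        T=W@np.array(c["tool_from_camera"])
    return dict(im=f[:,:,::-1].copy(),F=F,cx=c["cx"],cy=c["cy"],T=T)
def ray(c,u,v):
    d=c["T"][:3,:3]@np.array([(u-c["cx"])/c["F"],(v-c["cy"])/c["F"],1]);return c["T"][:3,3],d/np.linalg.norm(d)
def onz(c,u,v,z):
    o,d=ray(c,u,v);return o+d*(z-o[2])/d[2]
def proj(c,p):
    q=np.linalg.inv(c["T"])@np.append(p,1);return q[0]/q[2]*c["F"]+c["cx"],q[1]/q[2]*c["F"]+c["cy"]
def tri(rs):
    A=sum(np.eye(3)-np.outer(d,d) for o,d in rs);b=sum((np.eye(3)-np.outer(d,d))@o for o,d in rs)
    return np.linalg.solve(A,b)
E
python3 - <<'E'
from h import *
import pickle
print(readout.get_state())
cs={n:cam(n) for n in("scene","side","wrist")}
pickle.dump(cs,open("c0.pkl","wb"))
for n,c in cs.items(): print(n,c["F"],c["cx"],c["cy"],c["T"].round(3).tolist());cv2.imwrite(f"pics/{n}0.png",cv2.resize(c["im"],(800,600),interpolation=cv2.INTER_CUBIC))
E
```

```text
pics
{'time_s': 0.0, 'joint_positions': array([ 1.06771511e+00,  3.79398258e-01,  1.73476737e+00,  9.04357734e-06,
        1.02845552e+00, -3.33243558e-02]), 'dq': array([ 7.71685302e-05,  1.67382867e-03, -7.73556951e-04,  1.38081844e-03,
       -1.65375812e-03, -4.37620860e-04]), 'tau': array([-1.53901374e-04, -7.63720393e+01, -4.34356320e+01,  6.49870955e-02,
        4.25086438e-02, -7.25282030e-05]), 'eef_pos': array([316.80129198, 624.00656758, 404.10198749]), 'tcp_rot': array([ 0.16421294,  0.68779002, -0.16491274,  0.68759202]), 'wrist_force': array([ 0.42405811, -0.00960954, -0.84024132]), 'wrist_torque': array([0.01739111, 0.02304358, 0.01939338]), 'finger_gap': 90.91945022658082}
scene 351.0093841394286 264.7127134187114 192.7036194677132 [[0.714, 0.459, -0.528, 1021.746], [0.7, -0.487, 0.523, -506.899], [-0.017, -0.743, -0.669, 720.283], [0.0, 0.0, 0.0, 1.0]]
side 354.17081446286653 260.75670512482725 191.6503424252336 [[0.992, -0.053, 0.117, 458.288], [-0.128, -0.492, 0.861, -729.994], [0.012, -0.869, -0.494, 517.94], [0.0, 0.0, 0.0, 1.0]]
wrist 287.5449477663508 251.4391890560517 197.85298435632686 [[0.453, 0.861, 0.233, 250.707], [0.892, -0.437, -0.119, 657.874], [-0.001, 0.262, -0.965, 385.61], [0.0, 0.0, 0.0, 1.0]]
```

View pics/scene0.png

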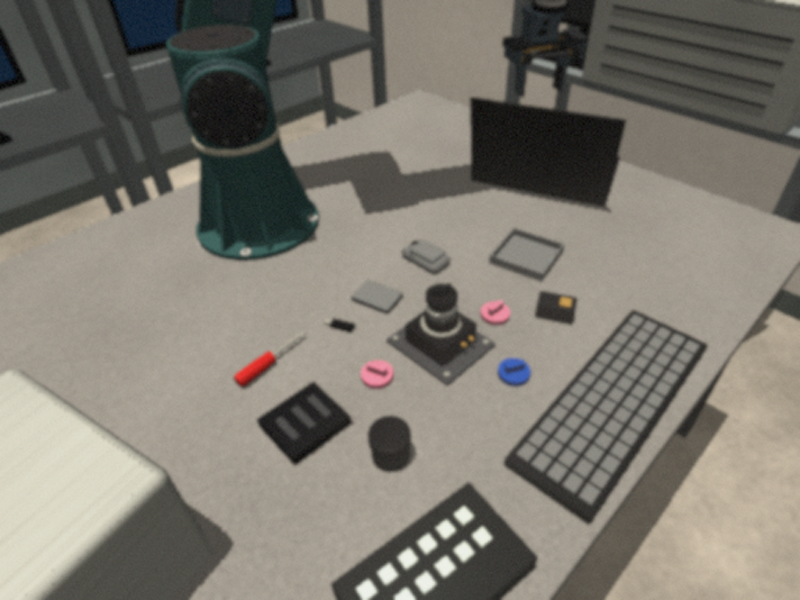

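View pics/side0.png

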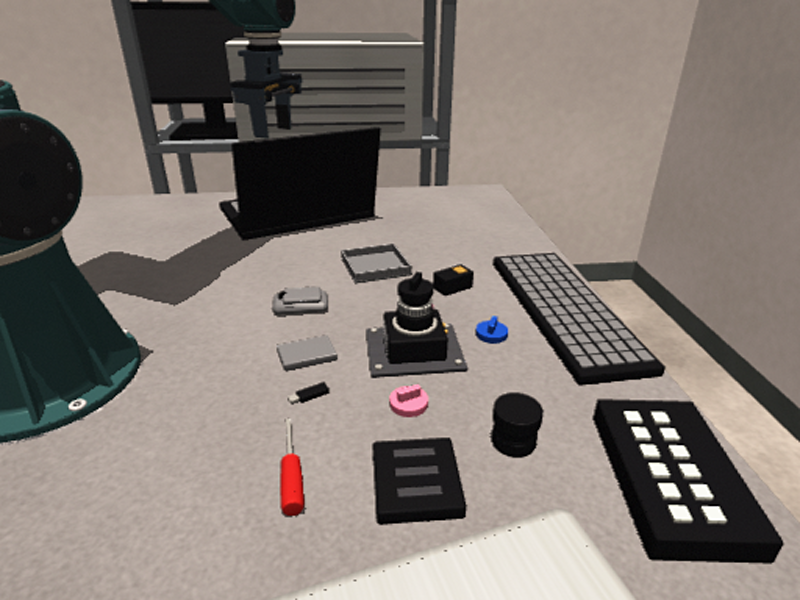

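The pictures show the capped lens at scene (441,292) and side (415,290). The tray centre is at scene (527,254) and side (376,262). I'll get rough positions from those, then look from the wrist.

Run:
```python
from h import *
import pickle
cs=pickle.load(open("c0.pkl","rb"))
k=512/800
def t(a,b,n):
    print(n,tri([ray(cs["scene"],a[0]*k,a[1]*k),ray(cs["side"],b[0]*k,b[1]*k)]).round(1))
t((441,292),(415,290),"capdisc")
t((527,254),(376,263),"tray")
t((515,370),(491,331),"blue");t((497,312),(497,312),"x")
for n,p in dict(tl=(532,231),tr=(563,247),br=(543,277),bl=(490,254)).items(): print(n,onz(cs["scene"],p[0]*k,p[1]*k,22).round(1))
for n,p in dict(tl=(342,249),tr=(402,246),br=(411,270),bl=(350,276)).items(): print(n,onz(cs["side"],p[0]*k,p[1]*k,22).round(1))
```

```text
capdisc [567.    8.  115.7]
tray [531.9 321.3   8.6]
blue [707.   43.4   5.1]
x [682.4   4.6 104.2]
tl [498.4 383.8  22. ]
tr [580.7 379.7  22. ]
br [607.2 267.4  22. ]
bl [483.3 254.9  22. ]
tl [463.2 367.   22. ]
tr [593.5 369.5  22. ]
br [597.5 251.5  22. ]
bl [475.4 238.1  22. ]
```

```bash
python3 -m inch '[[[0.04,-0.05,0.03,0,1],[0.08,-0.10,0.04,0,1],[0.12,-0.15,0.04,0,1],[0.16,-0.20,0.04,0,1],[0.2,-0.25,0.04,0,1],[0.22,-0.3,0.04,0,1],[0.22,-0.3,0.04,0,1],[0.22,-0.3,0.04,0,1]]]'
python3 - <<'E'
from h import *
import pickle
c=cam("wrist");pickle.dump(c,open("cA.pkl","wb"));cv2.imwrite("pics/wA.png",c["im"])
E
```

```text
time_s: 1.15
eef_pos: [536.9, 323.9, 444.2]
tcp_rot: [0.165, 0.688, -0.165, 0.687]
wrist_force: [-0.8, 0.3, -0.2]
finger_gap: 91.2
```

```bash
python3 -m inch '[[[0.01,-0.06,0,0,1],[0.02,-0.12,0,0,1],[0.03,-0.18,0,0,1],[0.03,-0.24,0,0,1],[0.03,-0.28,0,0,1],[0.03,-0.30,0,0,1],[0.03,-0.30,0,0,1],[0.03,-0.30,0,0,1]]]'
python3 - <<'E'
from h import *
import pickle
c=cam("wrist");pickle.dump(c,open("cB.pkl","wb"));cv2.imwrite("pics/wB.png",c["im"])
a=cv2.imread("pics/wA.png");cv2.imwrite("pics/AB.png",cv2.resize(np.vstack([a,c["im"]]),(400*1,600)) if 0 else np.hstack([cv2.resize(a,(400,300)),cv2.resize(c["im"],(400,300))]))
E
```

```text
time_s: 2.2
eef_pos: [566.7, 25.9, 444.1]
tcp_rot: [0.164, 0.688, -0.164, 0.688]
wrist_force: [1.2, 0.4, 0.0]
finger_gap: 91.4
```

View pics/AB.png

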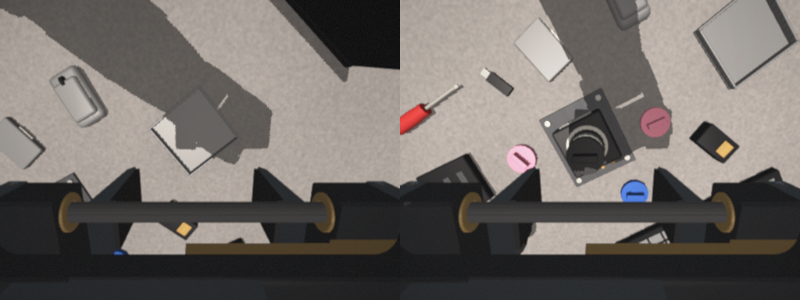

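Left view: the tray sits at about (195,130), half in shadow. Right view: the capped lens is at (587,150) and the tray at (745,40). I need zoomed crops for exact pixels.

Run:
```python
import cv2,numpy as np
a=cv2.imread("pics/wA.png");b=cv2.imread("pics/wB.png")
c1=b[150:230,190:290];c2=b[0:120,370:512];c3=a[100:230,180:310]
g=lambda x,w,h:cv2.convertScaleAbs(cv2.resize(x,(w,h),interpolation=cv2.INTER_CUBIC),alpha=1.6,beta=10)
cv2.imwrite("pics/crops.png",np.vstack([np.hstack([g(c1,400,320),np.full((320,400,3),0,np.uint8)]),]) if 0 else np.hstack([np.vstack([g(c1,400,320),np.zeros((260,400,3),np.uint8)]),np.vstack([g(c2,355,300),np.hstack([g(c3,280,280),np.zeros((280,75,3),np.uint8)])])]))
```

```text
(no output)
```

View pics/crops.png

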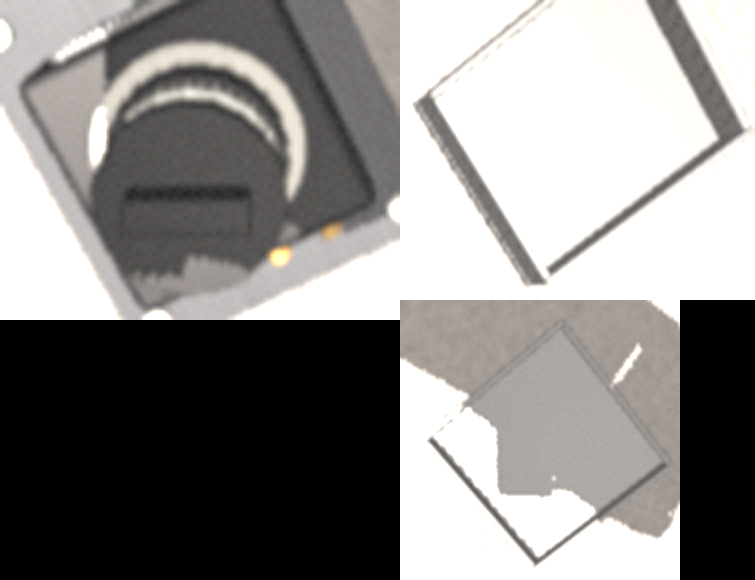

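Run:
```python
from h import *
import pickle
cs=pickle.load(open("c0.pkl","rb"));A=pickle.load(open("cA.pkl","rb"));B=pickle.load(open("cB.pkl","rb"))
P=[onz(A,180+(x-400)/2.154,100+(y-300)/2.154,22) for x,y in((562,324),(666,464),(537,562),(430,438))]
print("tray",np.round(P,1).tolist(),np.mean(P,0).round(1),[np.linalg.norm(P[i]-P[i-1]).round(1) for i in range(4)])
cA={'l':(430,438),'r':(666,464),'b':(537,562)};cB={'l':(415,102),'r':(744,128),'b':(537,284)}
for k in cA:
    a,b=cA[k],cB[k]
    print(k,tri([ray(A,180+(a[0]-400)/2.154,100+(a[1]-300)/2.154),ray(B,370+(b[0]-400)/2.5,b[1]/2.5)]).round(1))
w=lambda x,y:(190+x/4,150+y/4)
k=.64
print("bar z136",onz(B,*w(187,217),136).round(1),"ends",onz(B,*w(122,218),136).round(1),onz(B,*w(251,216),136).round(1))
print("bartop tri scene/side", tri([ray(B,*w(187,217)),ray(cs["side"],417*k,275*k)]).round(1))
y=R.from_quat(readout.get_state()["tcp_rot"]).as_matrix();print(y.round(3))
for n in("scene","side"):
    print(n,np.round([np.array(proj(cs[n],[564,15,z]))/k for z in(108,120,136)],1).tolist())
s=cs["side"]["im"][165:240,230:310];q=cs["scene"]["im"][170:250,240:325]
g=lambda x:cv2.convertScaleAbs(cv2.resize(x,(400,400*x.shape[0]//x.shape[1]),interpolation=cv2.INTER_CUBIC),alpha=2.2,beta=20)
a,b=g(s),g(q);h=min(len(a),len(b));cv2.imwrite("pics/caps.png",np.hstack([a[:h],b[:h]]))
```

```text
tray [[462.9, 367.3, 22.0], [573.3, 388.7, 22.0], [595.7, 281.0, 22.0], [487.5, 258.1, 22.0]] [529.9 323.8  22. ] [np.float64(111.9), np.float64(112.5), np.float64(110.0), np.float64(110.5)]
l [486.5 253.1   2.6]
r [572.6 388.5  23.7]
b [600.8 278.5   8.6]
bar z136 [569.8   7.3 136. ] ends [562.3  -8.1 136. ] [577.1  22.4 136. ]
bartop tri scene/side [570.9   7.2 136.2]
[[-0.001  0.451  0.892]
 [-0.     0.892 -0.451]
 [-1.    -0.001 -0.   ]]
scene [[442.4, 295.8], [442.5, 290.4], [442.7, 283.1]]
side [[410.7, 289.4], [410.8, 282.5], [411.0, 273.2]]
```

View pics/caps.png

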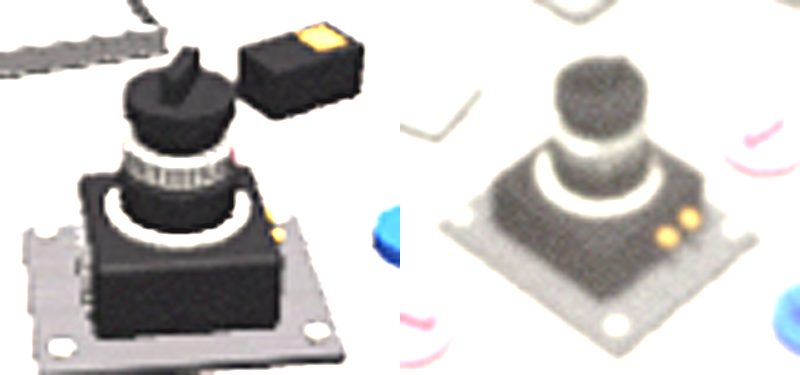

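Measured: bar centre (570.5, 7, 136), length 34 and lying along the current jaw axis, so the tool needs a 90° turn. The tray's inner rim is 112 square and centred at (530, 324). The fingertips should stop about 2–3 mm above the disc, which puts TCP z at 313.5. Next I'll turn and centre over the cap.

```bash
cat > st.py <<'E'
from plant import readout
import numpy as np
from scipy.spatial.transform import Rotation as R
s=readout.get_state();m=R.from_quat(s["tcp_rot"]).as_matrix()
print("t%.2f"%s["time_s"],"p",s["eef_pos"].round(1),"F",s["wrist_force"].round(1),"M",s["wrist_torque"].round(3),"gap%.1f"%s["finger_gap"],"q6 %.2f"%s["joint_positions"][5],"jaw %.1f"%np.degrees(np.arctan2(m[1,1],m[0,1])),"x",m[:,0].round(3))
E
python3 st.py
python3 -m inch '[[[0.004,-0.0185,0,10,1],[0.004,-0.0185,0,20,1],[0.004,-0.0185,0,30,1],[0.004,-0.0185,0,40,1],[0.004,-0.0185,0,50,1],[0.004,-0.0185,0,60,1],[0.004,-0.0185,0,70,1],[0.004,-0.0185,0,80,1],[0.004,-0.0185,0,90,1],[0.004,-0.0185,0,90,1]]]'
python3 st.py
python3 - <<'E'
from h import *
import pickle
c=cam("wrist");pickle.dump(c,open("cC.pkl","wb"));cv2.imwrite("pics/wC.png",cv2.convertScaleAbs(c["im"][100:300,130:400],alpha=1.6,beta=15))
print(proj(c,[570.5,7.3,136]))
E
```

```text
t2.25 p [566.6  26.  444.1] F [-0.   0.2  0.4] M [ 0.009 -0.027 -0.04 ] gap91.2 q6 -1.10 jaw 63.2 x [-0.001 -0.    -1.   ]
time_s: 3.5
eef_pos: [570.7, 8.5, 444.1]
tcp_rot: [-0.371, 0.602, 0.37, 0.602]
wrist_force: [-0.9, -0.2, 0.5]
finger_gap: 90.9
t3.50 p [570.7   8.5 444.1] F [-0.9 -0.2  0.5] M [0.021 0.043 0.018] gap90.9 q6 -2.70 jaw 153.2 x [ 0.    -0.001 -1.   ]
(np.float64(250.8485717326618), np.float64(192.12501898542473))
```

View pics/wC.png

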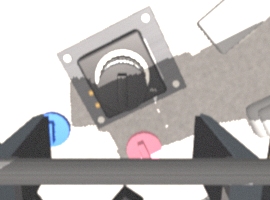

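The bar is now vertical in the picture at about full-frame (252,188), against a predicted (251,192), so the aim is good to 1–2 mm. Descending and gripping.

```bash
python3 -m inch '[[[0,-0.001,-0.05,0,1],[0,-0.001,-0.09,0,1],[0,-0.001,-0.115,0,1],[0,-0.001,-0.125,0,1],[0,-0.001,-0.13,0,1],[0,-0.001,-0.13,0,1],[0,-0.001,-0.13,0,1]]]'; python3 st.py
python3 -m inch '[[[0,0,0,0,-0.5],[0,0,0,0,-1],[0,0,0,0,-1],[0,0,0,0,-1],[0,0,0,0,-1],[0,0,0,0,-1],[0,0,0,0,-1],[0,0,0,0,-1]]]'; python3 st.py
```

```text
time_s: 4.42
eef_pos: [571.0, 7.3, 315.0]
tcp_rot: [-0.37, 0.603, 0.369, 0.603]
wrist_force: [0.8, -0.3, -0.6]
finger_gap: 91.2
t4.42 p [571.    7.3 315. ] F [ 0.8 -0.3 -0.6] M [0.043 0.074 0.008] gap91.2 q6 -2.70 jaw 153.0 x [ 0.002 -0.001 -1.   ]
time_s: 5.42
eef_pos: [571.0, 7.3, 315.0]
tcp_rot: [-0.37, 0.603, 0.369, 0.603]
wrist_force: [0.1, -0.4, -1.0]
finger_gap: 14.0
t5.42 p [571.    7.3 315. ] F [ 0.1 -0.4 -1. ] M [ 0.127  0.09  -0.044] gap14.0 q6 -2.70 jaw 153.0 x [ 0.002 -0.001 -1.   ]
```

```bash
python3 -m inch '[[[0,0,0,0,-1],[0,0,0,0,-1],[0,0,0,0,-1]]]'; python3 st.py
```

```text
time_s: 5.8
eef_pos: [570.9, 7.3, 315.0]
tcp_rot: [-0.37, 0.603, 0.369, 0.603]
wrist_force: [-0.7, -0.2, 0.3]
finger_gap: 10.0
t5.80 p [570.9   7.3 315. ] F [-0.7 -0.2  0.3] M [ 0.225  0.218 -0.019] gap10.0 q6 -2.70 jaw 153.0 x [ 0.002 -0.001 -1.   ]
```

```bash
python3 -m inch '[[[0,0,0.01,0,-1],[0,0,0.03,0,-1],[0,0,0.07,0,-1],[-0.01,0.05,0.08,0,-1],[-0.018,0.11,0.08,0,-1],[-0.025,0.17,0.08,0,-1],[-0.033,0.23,0.08,0,-1],[-0.04,0.29,0.08,0,-1],[-0.041,0.317,0.08,0,-1],[-0.041,0.317,0.08,0,-1]]]'; python3 st.py
python3 - <<'E'
from h import *
import pickle
c=cam("wrist");d=cam("side")
cv2.imwrite("pics/lift.png",np.hstack([cv2.resize(c["im"],(400,300)),cv2.resize(d["im"][100:250,170:370],(400,300))]))
E
```

```text
time_s: 7.05
eef_pos: [529.7, 326.0, 396.4]
tcp_rot: [-0.371, 0.602, 0.37, 0.603]
wrist_force: [0.8, -1.0, -0.7]
finger_gap: 9.6
t7.05 p [529.7 326.  396.4] F [ 0.8 -1.  -0.7] M [0.06  0.078 0.013] gap9.6 q6 -2.16 jaw 153.1 x [ 0.003  0.    -1.   ]
```

View pics/lift.png

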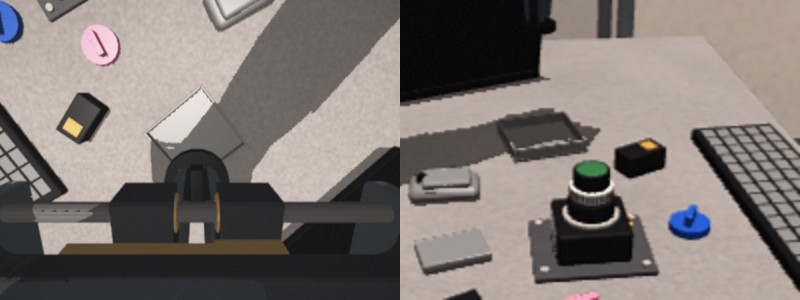

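The cap is held between the fingers above the tray, and the lens glass (green, side view) is uncovered. Lowering into the tray.

```bash
python3 -m inch '[[[0,-0.002,-0.05,0,-1],[0,-0.002,-0.10,0,-1],[0,-0.002,-0.14,0,-1],[0,-0.002,-0.165,0,-1],[0,-0.002,-0.178,0,-1],[0,-0.002,-0.1825,0,-1],[0,-0.002,-0.184,0,-1],[0,-0.002,-0.184,0,-1]]]'; python3 st.py
```

```text
time_s: 8.15
eef_pos: [530.2, 322.1, 212.7]
tcp_rot: [-0.37, 0.602, 0.369, 0.604]
wrist_force: [0.2, -0.2, 0.8]
finger_gap: 9.7
t8.15 p [530.2 322.1 212.7] F [ 0.2 -0.2  0.8] M [ 0.119  0.089 -0.031] gap9.7 q6 -2.16 jaw 153.0 x [ 0.003  0.    -1.   ]
```

```bash
python3 -m inch '[[[0,0,-0.001,0,-1],[0,0,-0.0015,0,-1],[0,0,-0.0015,0,-1]]]'; python3 st.py
python3 -m inch '[[[0,0,0,0,-0.8],[0,0,0,0,-0.6],[0,0,0,0,-0.4],[0,0,0,0,-0.4],[0,0,0,0,-0.4],[0,0,0,0,-0.4]]]'; python3 st.py
```

```text
time_s: 8.52
eef_pos: [530.2, 322.2, 211.3]
tcp_rot: [-0.37, 0.602, 0.369, 0.604]
wrist_force: [-0.1, -0.1, -0.5]
finger_gap: 10.0
t8.53 p [530.2 322.2 211.3] F [-0.1 -0.1 -0.5] M [0.073 0.064 0.041] gap10.0 q6 -2.16 jaw 153.0 x [ 0.003  0.    -1.   ]
time_s: 9.28
eef_pos: [530.2, 322.2, 211.3]
tcp_rot: [-0.37, 0.602, 0.369, 0.604]
wrist_force: [-0.2, -0.6, 0.2]
finger_gap: 27.2
t9.28 p [530.2 322.2 211.3] F [-0.2 -0.6  0.2] M [ 0.09   0.036 -0.022] gap27.2 q6 -2.16 jaw 153.0 x [ 0.003  0.    -1.   ]
```

```bash
python3 -m inch '[[[0,0,0.03,0,-0.4],[0,0,0.09,0,1],[0,0,0.15,-10,1],[0,0,0.19,-20,1],[0,0,0.19,-30,1],[0,0,0.19,-40,1],[0,0,0.19,-50,1],[0,0,0.19,-60,1],[0,0,0.19,-70,1],[0,0,0.19,-80,1]]]'
python3 -m inch '[[[0.01,-0.05,0,-10,1],[0.02,-0.11,0,-20,1],[0.03,-0.17,0,-30,1],[0.035,-0.23,0,-40,1],[0.04,-0.28,0,-40,1],[0.04,-0.31,0,-40,1],[0.04,-0.315,0,-40,1],[0.04,-0.315,0,-40,1]]]'; python3 st.py
python3 - <<'E'
from h import *
import pickle
c=cam("wrist");d=cam("side");e=cam("scene");pickle.dump((c,d,e),open("cD.pkl","wb"))
cv2.imwrite("pics/D.png",np.hstack([cv2.resize(c["im"],(400,300)),cv2.resize(d["im"][120:240,200:360],(400,300))]))
# green glass + bright iris centre
for n,x in(("wrist",c),("side",d),("scene",e)):
    h=cv2.cvtColor(x["im"],cv2.COLOR_BGR2HSV);m=cv2.inRange(h,(50,80,30),(85,255,255))
    k,l,s,ce=cv2.connectedComponentsWithStats(m)
    print(n,[(s[i].tolist(),ce[i].round(1).tolist()) for i in range(1,k) if s[i,4]>25],np.round(proj(x,[570.5,7.3,116]),1))
E
```

```text
time_s: 10.52
eef_pos: [530.1, 322.2, 401.3]
tcp_rot: [0.105, 0.699, -0.108, 0.699]
wrist_force: [-0.6, 0.5, 0.2]
finger_gap: 91.0
time_s: 11.52
eef_pos: [570.1, 7.4, 401.2]
tcp_rot: [0.338, 0.62, -0.34, 0.62]
wrist_force: [-1.2, -0.1, 0.6]
finger_gap: 90.9
t11.53 p [570.1   7.4 401.2] F [-1.2 -0.1  0.6] M [-0.022  0.122  0.032] gap90.9 q6 -0.60 jaw 32.7 x [-0.002 -0.003 -1.   ]
wrist [] [252.5 199.8]
side [([239, 17, 14, 10, 59], [245.7, 21.3]), ([6, 51, 32, 12, 116], [21.4, 56.8]), ([258, 181, 16, 8, 106], [265.6, 184.4])] [266.  183.7]
scene [([158, 0, 12, 19, 61], [162.4, 9.8]), ([178, 0, 34, 16, 164], [194.7, 6.5]), ([209, 0, 14, 10, 37], [215.2, 3.5]), ([223, 0, 101, 79, 2856], [277.4, 28.5]), ([177, 11, 42, 58, 611], [200.5, 38.4]), ([206, 17, 13, 9, 39], [212.1, 20.4]), ([107, 25, 77, 67, 1428], [150.2, 54.2]), ([190, 54, 9, 12, 29], [193.7, 59.1]), ([275, 63, 10, 15, 61], [279.6, 70.3]), ([134, 84, 16, 10, 54], [141.8, 88.5]), ([167, 93, 19, 19, 90], [175.9, 102.4]), ([130, 100, 7, 10, 27], [132.5, 104.1]), ([127, 100, 73, 64, 1691], [158.5, 134.9]), ([184, 118, 9, 14, 33], [186.9, 124.8]), ([275, 185, 15, 10, 116], [282.1, 189.2])] [283.  189.6]
```

View pics/D.png

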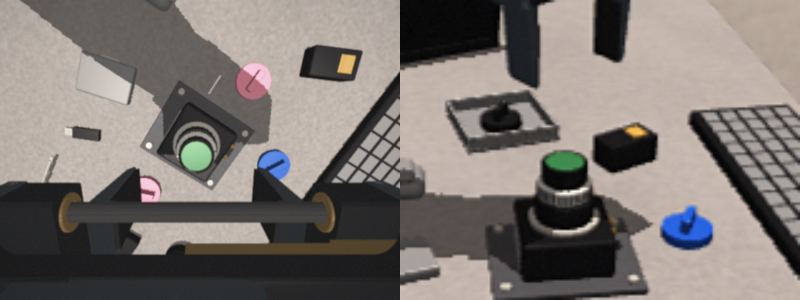

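The cap lies bar up near the middle of the tray, at (500,118) in the right panel. The glass shows in all three views. I'll triangulate it for the lens axis.

Run:
```python
from h import *
import pickle
c,d,e=pickle.load(open("cD.pkl","rb"))
h=cv2.cvtColor(c["im"],cv2.COLOR_BGR2HSV);m=cv2.inRange(h,(40,40,60),(90,255,255))
k,l,s,ce=cv2.connectedComponentsWithStats(m);i=1+np.argmax(s[1:,4]);print(s[i],ce[i])
r=[ray(c,*ce[i]),ray(d,265.6,184.4),ray(e,282.1,189.2)]
print(tri(r).round(1),tri(r[:2]).round(1),tri([r[0],r[2]]).round(1),onz(c,*ce[i],116).round(1))
```

```text
[ 231  180   41   40 1269] [250.89125296 199.46650906]
[568.8   6.3 115.6] [569.3   6.4 114.6] [568.6   6.5 116.6] [569.    6.7 116. ]
```

Lens axis is (569, 6.6) with the glass at z≈116, which matches. Now I'll lower so the tips are at z≈83 (TCP 274), clear of the rear ring.

```bash
python3 -m inch '[[[-0.001,0,-0.05,0,1],[-0.001,0,-0.09,0,1],[-0.001,0,-0.115,0,1],[-0.001,0,-0.124,0,1],[-0.001,0,-0.1275,0,1],[-0.001,0,-0.1275,0,1],[-0.001,0,-0.1275,0,1]]]'; python3 st.py
```

```text
time_s: 12.55
eef_pos: [569.4, 8.2, 274.6]
tcp_rot: [0.338, 0.62, -0.34, 0.621]
wrist_force: [-0.5, 0.5, 0.1]
finger_gap: 90.9
t12.55 p [569.4   8.2 274.6] F [-0.5  0.5  0.1] M [-0.015  0.035  0.005] gap90.9 q6 -0.59 jaw 32.7 x [-0.    -0.003 -1.   ]
```

```bash
python3 -m inch '[[[0,-0.001,0,0,0.6],[0,-0.001,0,0,0.3],[0,-0.001,0,0,0],[0,-0.001,0,0,-1],[0,-0.001,0,0,-1],[0,-0.001,0,0,-1],[0,-0.001,0,0,-1]]]'; python3 st.py
```

```text
time_s: 13.42
eef_pos: [569.3, 7.1, 274.6]
tcp_rot: [0.338, 0.62, -0.34, 0.621]
wrist_force: [-3.4, -3.3, 4.0]
finger_gap: 53.1
t13.43 p [569.3   7.1 274.6] F [-3.4 -3.3  4. ] M [-0.624  0.655  0.059] gap53.1 q6 -0.60 jaw 32.7 x [-0.001 -0.003 -1.   ]
```

```bash
python3 -m inch '[[[0,0,0,0,-1],[0,0,0,0,-1]]]'; python3 st.py
python3 -m inch '[[[0,0,0,1,-1],[0,0,0,2,-1],[0,0,0,2,-1]]]'; python3 st.py
```

```text
time_s: 13.68
eef_pos: [569.3, 7.1, 274.6]
tcp_rot: [0.338, 0.62, -0.34, 0.621]
wrist_force: [-2.4, -2.0, 3.3]
finger_gap: 53.2
t13.68 p [569.3   7.1 274.6] F [-2.4 -2.   3.3] M [-0.508  0.467  0.015] gap53.2 q6 -0.60 jaw 32.7 x [-0.001 -0.003 -1.   ]
time_s: 14.05
eef_pos: [569.3, 7.1, 274.6]
tcp_rot: [0.327, 0.626, -0.329, 0.627]
wrist_force: [-3.1, -2.3, 3.1]
finger_gap: 53.1
t14.05 p [569.3   7.1 274.6] F [-3.1 -2.3  3.1] M [-0.483  0.557  0.043] gap53.1 q6 -0.63 jaw 34.8 x [-0.001 -0.003 -1.   ]
```

```bash
python3 -m inch '[[[0,0,0,2,-1],[0,0,0,4,-1],[0,0,0,6,-1]]]' >/dev/null; python3 st.py
python3 -m inch '[[[0,0,0,2,-1],[0,0,0,4,-1],[0,0,0,6,-1]]]' >/dev/null; python3 st.py
```

```text
t14.43 p [569.2   7.1 274.6] F [-3.5 -2.6  4.2] M [-0.536  0.68  -0.185] gap52.9 q6 -0.74 jaw 40.9 x [-0.    -0.003 -1.   ]
t14.80 p [569.2   7.1 274.6] F [-3.7 -3.3  4.2] M [-0.507  0.724 -0.142] gap53.0 q6 -0.85 jaw 47.1 x [-0.    -0.003 -1.   ]
```

Drag of about -0.16 N·m, as expected, so the ring is turning. The stop cannot come before 43° of turn, and I'm at 14°. Next I'll go to about 38°.

```bash
python3 -m inch '[[[0,0,0,2,-1],[0,0,0,4,-1],[0,0,0,6,-1],[0,0,0,8,-1],[0,0,0,10,-1],[0,0,0,12,-1]]]' >/dev/null; python3 st.py
python3 -m inch '[[[0,0,0,2,-1],[0,0,0,4,-1],[0,0,0,6,-1],[0,0,0,8,-1],[0,0,0,10,-1],[0,0,0,11,-1]]]' >/dev/null; python3 st.py
```

```text
t15.55 p [569.1   7.1 274.6] F [-5.  -3.4  5.2] M [-0.574  0.918 -0.123] gap52.6 q6 -1.06 jaw 59.2 x [ 0.    -0.003 -1.   ]
t16.30 p [569.    7.  274.6] F [-5.2 -3.2  5.7] M [-0.583  0.939 -0.119] gap53.2 q6 -1.25 jaw 70.3 x [ 0.    -0.003 -1.   ]
```

At 37.6°. Now 1° steps, each guarded by the torque reading, stopping when |Mz| > 0.28.

```bash
cat > ok.py <<'E'
import sys
from plant import readout
import runpy; runpy.run_path("st.py")
sys.exit(abs(readout.get_state()["wrist_torque"][2])>0.28)
E
python3 -m inch '[[[0,0,0,1,-1],[0,0,0,1,-1]]]' >/dev/null && python3 ok.py &&
python3 -m inch '[[[0,0,0,1,-1],[0,0,0,1,-1]]]' >/dev/null && python3 ok.py &&
python3 -m inch '[[[0,0,0,1,-1],[0,0,0,1,-1]]]' >/dev/null && python3 ok.py &&
python3 -m inch '[[[0,0,0,1,-1],[0,0,0,1,-1]]]' >/dev/null && python3 ok.py &&
python3 -m inch '[[[0,0,0,1,-1],[0,0,0,1,-1]]]' >/dev/null && python3 ok.py &&
python3 -m inch '[[[0,0,0,1,-1],[0,0,0,1,-1]]]' >/dev/null && python3 ok.py &&
python3 -m inch '[[[0,0,0,1,-1],[0,0,0,1,-1]]]' >/dev/null && python3 ok.py &&
python3 -m inch '[[[0,0,0,1,-1],[0,0,0,1,-1]]]' >/dev/null && python3 ok.py &&
python3 -m inch '[[[0,0,0,1,-1],[0,0,0,1,-1]]]' >/dev/null && python3 ok.py &&
python3 -m inch '[[[0,0,0,1,-1],[0,0,0,1,-1]]]' >/dev/null && python3 ok.py &&
python3 -m inch '[[[0,0,0,1,-1],[0,0,0,1,-1]]]' >/dev/null && python3 ok.py &&
python3 -m inch '[[[0,0,0,1,-1],[0,0,0,1,-1]]]' >/dev/null && python3 ok.py &&
python3 -m inch '[[[0,0,0,1,-1],[0,0,0,1,-1]]]' >/dev/null && python3 ok.py &&
python3 -m inch '[[[0,0,0,1,-1],[0,0,0,1,-1]]]' >/dev/null && python3 ok.py
```

```text
t16.55 p [569.    7.  274.6] F [-4.2 -3.2  5.4] M [-0.421  0.733  0.032] gap53.2 q6 -1.27 jaw 71.4 x [ 0.    -0.003 -1.   ]False
```

```bash
sed -i 's/sys.exit(\(.*\))$/sys.exit(int(\1))/' ok.py
python3 -m inch '[[[0,0,0,0.5,-1],[0,0,0,1,-1]]]' >/dev/null && python3 ok.py &&
python3 -m inch '[[[0,0,0,0.5,-1],[0,0,0,1,-1]]]' >/dev/null && python3 ok.py &&
python3 -m inch '[[[0,0,0,0.5,-1],[0,0,0,1,-1]]]' >/dev/null && python3 ok.py &&
python3 -m inch '[[[0,0,0,0.5,-1],[0,0,0,1,-1]]]' >/dev/null && python3 ok.py &&
python3 -m inch '[[[0,0,0,0.5,-1],[0,0,0,1,-1]]]' >/dev/null && python3 ok.py &&
python3 -m inch '[[[0,0,0,0.5,-1],[0,0,0,1,-1]]]' >/dev/null && python3 ok.py &&
python3 -m inch '[[[0,0,0,0.5,-1],[0,0,0,1,-1]]]' >/dev/null && python3 ok.py &&
python3 -m inch '[[[0,0,0,0.5,-1],[0,0,0,1,-1]]]' >/dev/null && python3 ok.py &&
python3 -m inch '[[[0,0,0,0.5,-1],[0,0,0,1,-1]]]' >/dev/null && python3 ok.py &&
python3 -m inch '[[[0,0,0,0.5,-1],[0,0,0,1,-1]]]' >/dev/null && python3 ok.py &&
python3 -m inch '[[[0,0,0,0.5,-1],[0,0,0,1,-1]]]' >/dev/null && python3 ok.py &&
python3 -m inch '[[[0,0,0,0.5,-1],[0,0,0,1,-1]]]' >/dev/null && python3 ok.py
```

```text
t16.80 p [569.    7.  274.6] F [-5.1 -2.9  4.6] M [-0.459  0.754 -0.15 ] gap53.2 q6 -1.29 jaw 72.4 x [ 0.    -0.003 -1.   ]
t17.05 p [569.    7.  274.6] F [-3.7 -4.   5.7] M [-0.447  0.79  -0.177] gap52.9 q6 -1.31 jaw 73.5 x [ 0.    -0.003 -1.   ]
t17.30 p [569.    7.  274.6] F [-4.  -3.2  5. ] M [-0.493  0.803 -0.14 ] gap53.3 q6 -1.33 jaw 74.5 x [ 0.    -0.003 -1.   ]
t17.55 p [569.    7.  274.6] F [-2.9 -3.   4.3] M [-0.488  0.807 -0.159] gap53.1 q6 -1.34 jaw 75.6 x [ 0.    -0.003 -1.   ]
t17.80 p [569.    7.  274.6] F [-4.  -2.7  4.2] M [-0.466  0.812 -0.163] gap53.1 q6 -1.36 jaw 76.6 x [ 0.    -0.003 -1.   ]
t18.05 p [569.    7.  274.6] F [-3.2 -2.4  4.7] M [-0.486  0.69  -0.142] gap53.0 q6 -1.38 jaw 77.7 x [ 0.    -0.003 -1.   ]
t18.30 p [569.    7.  274.6] F [-5.1 -2.1  5.1] M [-0.498  0.769 -0.202] gap53.2 q6 -1.40 jaw 78.7 x [ 0.001 -0.003 -1.   ]
t18.55 p [569.    7.  274.6] F [-4.2 -2.8  4.9] M [-0.478  0.793 -0.187] gap53.2 q6 -1.42 jaw 79.8 x [ 0.001 -0.003 -1.   ]
t18.80 p [568.9   7.  274.6] F [-3.7 -3.   3.5] M [-0.474  0.772 -0.18 ] gap52.9 q6 -1.43 jaw 80.8 x [ 0.001 -0.003 -1.   ]
t19.05 p [568.9   7.  274.6] F [-4.6 -2.6  4.4] M [-0.47   0.756 -0.201] gap53.0 q6 -1.45 jaw 81.8 x [ 0.001 -0.003 -1.   ]
t19.30 p [568.9   7.  274.6] F [-3.8 -3.2  5. ] M [-0.409  0.754 -0.158] gap52.8 q6 -1.47 jaw 82.9 x [ 0.001 -0.003 -1.   ]
t19.55 p [569.    7.  274.6] F [-4.5 -3.2  4.3] M [-0.431  0.701 -0.228] gap53.2 q6 -1.49 jaw 83.9 x [ 0.001 -0.003 -1.   ]
```

```bash
python3 -m inch '[[[0,0,0,0.5,-1],[0,0,0,1,-1]]]' >/dev/null && python3 ok.py &&
python3 -m inch '[[[0,0,0,0.5,-1],[0,0,0,1,-1]]]' >/dev/null && python3 ok.py &&
python3 -m inch '[[[0,0,0,0.5,-1],[0,0,0,1,-1]]]' >/dev/null && python3 ok.py &&
python3 -m inch '[[[0,0,0,0.5,-1],[0,0,0,1,-1]]]' >/dev/null && python3 ok.py &&
python3 -m inch '[[[0,0,0,0.5,-1],[0,0,0,1,-1]]]' >/dev/null && python3 ok.py &&
python3 -m inch '[[[0,0,0,0.5,-1],[0,0,0,1,-1]]]' >/dev/null && python3 ok.py &&
python3 -m inch '[[[0,0,0,0.5,-1],[0,0,0,1,-1]]]' >/dev/null && python3 ok.py &&
python3 -m inch '[[[0,0,0,0.5,-1],[0,0,0,1,-1]]]' >/dev/null && python3 ok.py &&
python3 -m inch '[[[0,0,0,0.5,-1],[0,0,0,1,-1]]]' >/dev/null && python3 ok.py &&
python3 -m inch '[[[0,0,0,0.5,-1],[0,0,0,1,-1]]]' >/dev/null && python3 ok.py &&
python3 -m inch '[[[0,0,0,0.5,-1],[0,0,0,1,-1]]]' >/dev/null && python3 ok.py &&
python3 -m inch '[[[0,0,0,0.5,-1],[0,0,0,1,-1]]]' >/dev/null && python3 ok.py &&
python3 -m inch '[[[0,0,0,0.5,-1],[0,0,0,1,-1]]]' >/dev/null && python3 ok.py &&
python3 -m inch '[[[0,0,0,0.5,-1],[0,0,0,1,-1]]]' >/dev/null && python3 ok.py
```

```text
t19.80 p [568.9   7.  274.6] F [-4.3 -2.4  5. ] M [-0.465  0.766 -0.17 ] gap52.9 q6 -1.51 jaw 85.0 x [ 0.001 -0.003 -1.   ]
t20.05 p [568.9   7.  274.6] F [-4.1 -3.3  4.7] M [-0.409  0.77  -0.15 ] gap53.4 q6 -1.53 jaw 86.0 x [ 0.001 -0.003 -1.   ]
t20.30 p [568.9   7.  274.6] F [-4.  -2.5  5.6] M [-0.499  0.795 -0.174] gap53.1 q6 -1.54 jaw 87.1 x [ 0.001 -0.003 -1.   ]
t20.55 p [568.9   7.  274.6] F [-5.  -3.3  5.2] M [-0.487  0.804 -0.153] gap53.2 q6 -1.56 jaw 88.1 x [ 0.001 -0.003 -1.   ]
t20.80 p [568.9   6.9 274.6] F [-4.3 -2.5  4.9] M [-0.499  0.736 -0.173] gap52.8 q6 -1.58 jaw 89.2 x [ 0.001 -0.003 -1.   ]
t21.05 p [568.9   7.  274.6] F [-3.2 -2.9  4.7] M [-0.508  0.73  -0.119] gap53.2 q6 -1.60 jaw 90.2 x [ 0.001 -0.003 -1.   ]
t21.30 p [568.9   7.  274.6] F [-4.6 -3.5  4.7] M [-0.431  0.814 -0.188] gap52.9 q6 -1.62 jaw 91.3 x [ 0.001 -0.003 -1.   ]
t21.55 p [568.9   6.9 274.6] F [-3.9 -3.2  5. ] M [-0.43   0.801 -0.172] gap53.1 q6 -1.64 jaw 92.3 x [ 0.001 -0.003 -1.   ]
t21.80 p [568.9   6.9 274.6] F [-4.1 -3.3  5.2] M [-0.424  0.801 -0.174] gap52.7 q6 -1.65 jaw 93.4 x [ 0.001 -0.003 -1.   ]
t22.05 p [568.9   6.9 274.6] F [-4.  -1.9  5.2] M [-0.404  0.731 -0.131] gap53.3 q6 -1.67 jaw 94.4 x [ 0.001 -0.003 -1.   ]
t22.30 p [568.9   6.9 274.6] F [-4.1 -2.6  5.2] M [-0.405  0.812 -0.157] gap53.0 q6 -1.69 jaw 95.4 x [ 0.001 -0.003 -1.   ]
t22.55 p [568.9   6.9 274.6] F [-5.  -2.8  4.3] M [-0.419  0.764 -0.16 ] gap53.3 q6 -1.71 jaw 96.5 x [ 0.001 -0.003 -1.   ]
t22.80 p [568.9   6.9 274.6] F [-3.6 -3.2  4.3] M [-0.454  0.816 -0.163] gap53.0 q6 -1.73 jaw 97.5 x [ 0.001 -0.003 -1.   ]
t23.05 p [568.9   6.9 274.6] F [-4.5 -2.7  4.7] M [-0.47   0.79  -0.101] gap53.2 q6 -1.75 jaw 98.6 x [ 0.001 -0.003 -1.   ]
```

```bash
python3 -m inch '[[[0,0,0,0.5,-1],[0,0,0,1,-1]]]' >/dev/null && python3 ok.py &&
python3 -m inch '[[[0,0,0,0.5,-1],[0,0,0,1,-1]]]' >/dev/null && python3 ok.py &&
python3 -m inch '[[[0,0,0,0.5,-1],[0,0,0,1,-1]]]' >/dev/null && python3 ok.py &&
python3 -m inch '[[[0,0,0,0.5,-1],[0,0,0,1,-1]]]' >/dev/null && python3 ok.py &&
python3 -m inch '[[[0,0,0,0.5,-1],[0,0,0,1,-1]]]' >/dev/null && python3 ok.py &&
python3 -m inch '[[[0,0,0,0.5,-1],[0,0,0,1,-1]]]' >/dev/null && python3 ok.py &&
python3 -m inch '[[[0,0,0,0.5,-1],[0,0,0,1,-1]]]' >/dev/null && python3 ok.py &&
python3 -m inch '[[[0,0,0,0.5,-1],[0,0,0,1,-1]]]' >/dev/null && python3 ok.py &&
python3 -m inch '[[[0,0,0,0.5,-1],[0,0,0,1,-1]]]' >/dev/null && python3 ok.py &&
python3 -m inch '[[[0,0,0,0.5,-1],[0,0,0,1,-1]]]' >/dev/null && python3 ok.py &&
python3 -m inch '[[[0,0,0,0.5,-1],[0,0,0,1,-1]]]' >/dev/null && python3 ok.py &&
python3 -m inch '[[[0,0,0,0.5,-1],[0,0,0,1,-1]]]' >/dev/null && python3 ok.py
```

```text
t23.30 p [568.9   6.9 274.6] F [-4.2 -2.8  4.5] M [-0.433  0.787 -0.14 ] gap53.0 q6 -1.76 jaw 99.6 x [ 0.001 -0.003 -1.   ]
t23.55 p [568.9   6.9 274.6] F [-4.7 -3.4  4.3] M [-0.45  0.78 -0.21] gap52.9 q6 -1.78 jaw 100.7 x [ 0.001 -0.003 -1.   ]
t23.80 p [568.9   6.9 274.6] F [-4.4 -3.4  4.9] M [-0.423  0.773 -0.149] gap53.3 q6 -1.80 jaw 101.7 x [ 0.001 -0.003 -1.   ]
t24.05 p [568.9   6.9 274.6] F [-3.6 -2.3  5.2] M [-0.433  0.813 -0.349] gap52.9 q6 -1.82 jaw 102.7 x [ 0.001 -0.003 -1.   ]
```

The torque jumped to -0.35 at 70° (1.22 rad, inside the stated range), so this should be the stop. I'll hold, then confirm with a small nudge.

```bash
python3 -m inch '[[[0,0,0,0,-1],[0,0,0,0,-1]]]' >/dev/null; python3 st.py
python3 -m inch '[[[0,0,0,0.3,-1],[0,0,0,0.3,-1]]]' >/dev/null; python3 st.py
```

```text
t24.30 p [568.9   6.9 274.6] F [-3.6 -2.5  4.7] M [-0.442  0.835 -0.315] gap53.1 q6 -1.82 jaw 102.7 x [ 0.001 -0.003 -1.   ]
t24.55 p [568.9   6.8 274.6] F [-4.3 -3.4  5.1] M [-0.475  0.861 -0.456] gap53.1 q6 -1.82 jaw 103.0 x [ 0.001 -0.003 -1.   ]
```

The stop is firm: torque holds at rest and rises to 0.46 within 0.3°, below the 0.6 slip. Releasing and rising.

```bash
python3 -m inch '[[[0,0,0,0,-0.2],[0,0,0,0,0.5],[0,0,0,0,1],[0,0,0,0,1],[0,0,0,0,1],[0,0,0,0,1]]]' >/dev/null; python3 st.py
python3 -m inch '[[[0,0,0.03,0,1],[0,0,0.08,0,1],[0,0,0.13,0,1],[0,0,0.16,0,1],[0,0,0.16,0,1],[0,0,0.16,0,1]]]' >/dev/null; python3 st.py
python3 - <<'E'
from h import *
c=cam("scene");d=cam("side")
cv2.imwrite("pics/E.png",np.hstack([cv2.resize(c["im"][120:300,200:440],(400,300)),cv2.resize(d["im"][120:240,200:360],(400,300))]))
E
```

```text
t25.30 p [568.9   6.8 274.6] F [ 0.4  0.3 -0.1] M [ 0.036  0.079 -0.049] gap91.3 q6 -1.82 jaw 103.0 x [ 0.001 -0.003 -1.   ]
t26.05 p [568.6   6.9 433.8] F [ 0.4 -0.5  0.5] M [0.092 0.014 0.018] gap90.9 q6 -1.83 jaw 103.1 x [ 0.    -0.003 -1.   ]
```

View pics/E.png

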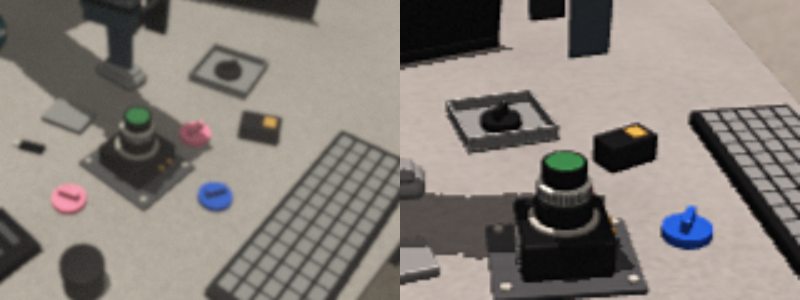

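The cap lies flat, bar up, in the tray (scene panel (229,69)). The lens and the objects around it are where they were, and the gripper is clear. Handing in.

```bash
python3 -c "
from plant import robot;print(robot.finish_job())"; python3 st.py
```

```text
the job is handed in; nothing more can be done
None
the job is handed in; nothing more can be done
```

The cap is off the lens and lying in the tray, and the iris ring is turned to its anticlockwise stop and let go. I handed the job in at about 26 s; it returns no verdict.

- **Cap:** I lifted it by its bar and set it down near the tray's centre, measured at (530, 324) mm. The last pictures show it flat and bar up.
- **Iris ring:** I gripped it with the fingertips at about z = 83.6 mm, clear of the rear ring. It turned with a steady drag of about 0.16 N·m. At about 70° (1.22 rad) the torque jumped to 0.35 N·m and held at rest. A 0.3° nudge raised it to 0.46 N·m, below the 0.6 N·m at which the lens slips.
- **Final checks:** After release the wrist force and torque were back near zero and the gripper was clear. No bystander in view had visibly moved.
- **Not checked:**
  - The iris and lens joint angles can't be read, so the ring being at its stop and the lens not having twisted rest on the torque readings.
  - While gripping the ring the wrist showed a steady 3–7 N of side and vertical force. I put that down to the grip being slightly off centre, but did not check it.
- **Disagreements:**
  - Two tray corners matched across two wrist views came out low, at 3 and 9 mm instead of 22. I used the single-view rim instead, which measured 110–112 mm a side, as the tray's inner edge should.
  - My first torque-guarded step stopped early on a bug in my check, which I fixed before going on.

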